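Free the latched mode key

ROBOT

A 6-joint arm with a two-finger parallel gripper is mounted at the origin on the work surface. World frame = base frame: x ahead of the robot, y to its left, z up, the work surface at z = 0. Lengths are in m, angles in rad, forces in N, time in s.
With the tool pointing down it reaches from about 0.275 to 0.825 m from the base axis. Payload 4.9 kg.
Tool frame: the origin (TCP) lies midway between the tips of the shut fingers; the grasp point (between the pads) lies 19 mm behind it (grip_point_offset is the distance from the TCP to the grasp point, in m); z points along the fingers, x is the direction in which the jaws open and shut, and the axes are right-handed (so a half turn about z gives the same grasp; the last joint's range is limited). The gripper opens to 85 mm and grips with 20 to 120 N. Pads are 22 mm wide; open, the fingers measure 114 mm over their backs; the gripper's body (76 mm by 85 mm) begins 54 mm behind the grasp point. The pads swing forward as they close: fully open they stand 13 mm farther back than shut.
Start: joints at [-1.35, 0.326, -0.193, 1.052, 0, 1.437], TCP at [0.191, -0.516, 0.231] pointing down, gripper open.
Joint ranges: [-2.65, 2.65], [-0.97, 1.79], [-1.3, 1.35], [-1.93, 2.1], [-1.47, 1.37], [-3.14, 3.14]. Speed limits (rad/s): [2.57, 2.57, 3.14, 3.14, 3.14, 3.14].

INTERFACE

Orientations are given as a rotation vector (axis times angle).
In Python, from cell import * gives the robot as it stands. Calls block until the motion is done:
- movep(position, orientation): joint-space move of the TCP to a pose.
- move_l(position, velocity=0.15, rot=None, until_force=None): straight line of the TCP; rot=None keeps the orientation; velocity is the mean speed in m/s. With until_force (N) it stops when the force on the tool has changed by that much, and returns True; else False.
- set_joints(angles): joint-space move.
- let_go() and grab(newtons=None): open the fingers fully, or close them until they stop; newtons is the grip in N (None keeps the last).
- sleep(seconds).
- ik(position, orientation): joint angles nearest the present ones, or None.
- get_state(): the state.
- grab_frame(name): name is "side" or "top" or "wrist"; returns a dict with "img" (400x640x3 uint8, red, green, blue), "fx", "fy", "cx", "cy" (pixels), "cam_to_world" (4x4, takes a point from camera to world coordinates); the wrist camera has in their place "T_tool_cam" (4x4, takes a point from camera to tool coordinates, whose origin is the TCP and whose axes are the tool frame's). Camera axes: x right, y down, z forward; pixel columns grow to the right and rows downward; lengths in m; the calibration is good to about 2 mm. A picture is of the moment at which its call begins: read the wrist's pose just before it. There is no depth.
A pose or a line that the arm cannot do raises MotionError and nothing moves.
- sign_off(): hands the job in, once; it reports no verdict.
Trained networks look in the newest picture that a camera, given by its name, has taken for a name from the list of things; names that differ only in an ending like _2 or _b are one class to them, and where a whole thing is asked for, a point or a joint stands for the part that bears it (a point fixed in the world has none). Each returns a list of dicts, best first, with "score" (0 to 1); they miss things now and then, are a little off and sometimes report something else, mostly with a low value. They report only what shows in the picture. A call takes as long as a camera call.
- spot_in(camera, name): "centre" ([column, row] in pixels, amid what is visible of it).
- silhouettes(camera, name): "mask" (400x640 bool, what is visible of it) and "centre" ([column, row] in pixels, amid what is visible of it).
- tip_of(camera, name): "centre" ([column, row] in pixels: a listed point, or the origin of a listed thing).
The state is a dict: "clock": time; "q": joint angles; "joint_velocities": joint speeds; "tau": joint torques, N m; "position": TCP position; "eef_rot": TCP orientation; "contact_force": force on the tool from outside, world axes, zero at the start; "wrist_torque": the same for the moment, N m; "finger_gap": opening from 0.0 (shut) to 1.0 (fully open).
Only numpy, scipy, OpenCV 4.12 (cv2) and the standard library are available. Lean on these libraries where they do the work, as an engineer would, in place of code of your own. Each camera call takes 0.05 s, during which the arm holds its last target.

TASK

One of the four identical mode keys on the grey console is still latched down while the other three are up. Beginning at the end with the console's fixed dial gauge, tap each of the four keys in turn lightly with a fingertip, freeing none and pushing none in; then press the latched key fully home and let it go, so that all four stand up level. Pick nothing up and leave the loose parts where they are.

Things in the scene. Friction and masses are not known exactly. Their poses are not given: they have to be found in the camera images.
- console: Grey fixed console, 190 x 400 mm, 60 mm tall; its flat top is the deck. Origin at the centre of its underside, x away from the robot, y along its length, z up; turned up to 0.35 rad. Four keys in a row at x -20, y 57, -1, -59, -117 mm. A dial gauge (72 mm across, 24 mm tall, face up) is fixed on the deck at x -20, y 145 mm: the gauge end, at the robot's left.
- key_a: One of four identical keys; their places in the row are shuffled. Fixed base plate 46 x 46 x 3 mm; origin at the centre of its underside, on the deck; axes as the console's. One key starts latched, three up. An up key: its stem starts to sink at 3.5 N, is 5 mm down at 7 N, 9 mm down (home) at 10 N. Touches of 1 to 3 N change nothing.
- key_a_top (a point): Centre of the top of this key's black cap (34 x 34 mm), moving with its stem: 30 mm above the deck when up, 25 latched, 21 home. The cap also yields on a cushion, 1.5 N/mm, 8 mm at most, not shown by this point. A latched key's stem stays put below 4 N, sinks at 5 to 8 N, is home at 10 N (about 11 mm below first touch, cushion included); let go from home it springs fully up, let go sooner it may stay latched.
- key_b: One of four identical keys; their places in the row are shuffled. Fixed base plate 46 x 46 x 3 mm; origin at the centre of its underside, on the deck; axes as the console's. One key starts latched, three up. An up key: its stem starts to sink at 3.5 N, is 5 mm down at 7 N, 9 mm down (home) at 10 N. Touches of 1 to 3 N change nothing.
- key_b_top (a point): Centre of the top of this key's black cap (34 x 34 mm), moving with its stem: 30 mm above the deck when up, 25 latched, 21 home. The cap also yields on a cushion, 1.5 N/mm, 8 mm at most, not shown by this point. A latched key's stem stays put below 4 N, sinks at 5 to 8 N, is home at 10 N (about 11 mm below first touch, cushion included); let go from home it springs fully up, let go sooner it may stay latched.
- key_c: One of four identical keys; their places in the row are shuffled. Fixed base plate 46 x 46 x 3 mm; origin at the centre of its underside, on the deck; axes as the console's. One key starts latched, three up. An up key: its stem starts to sink at 3.5 N, is 5 mm down at 7 N, 9 mm down (home) at 10 N. Touches of 1 to 3 N change nothing.
- key_c_top (a point): Centre of the top of this key's black cap (34 x 34 mm), moving with its stem: 30 mm above the deck when up, 25 latched, 21 home. The cap also yields on a cushion, 1.5 N/mm, 8 mm at most, not shown by this point. A latched key's stem stays put below 4 N, sinks at 5 to 8 N, is home at 10 N (about 11 mm below first touch, cushion included); let go from home it springs fully up, let go sooner it may stay latched.
- key_d: One of four identical keys; their places in the row are shuffled. Fixed base plate 46 x 46 x 3 mm; origin at the centre of its underside, on the deck; axes as the console's. One key starts latched, three up. An up key: its stem starts to sink at 3.5 N, is 5 mm down at 7 N, 9 mm down (home) at 10 N. Touches of 1 to 3 N change nothing.
- key_d_top (a point): Centre of the top of this key's black cap (34 x 34 mm), moving with its stem: 30 mm above the deck when up, 25 latched, 21 home. The cap also yields on a cushion, 1.5 N/mm, 8 mm at most, not shown by this point. A latched key's stem stays put below 4 N, sinks at 5 to 8 N, is home at 10 N (about 11 mm below first touch, cushion included); let go from home it springs fully up, let go sooner it may stay latched.
- hex_plug: Loose brass hexagon plug, 26 mm across flats, 24 mm tall, on the console's deck behind the keys; origin at its foot. Leave in place.
- bushing: Loose steel bushing, 32 mm across, 22 mm tall, on the deck behind the keys; origin at its foot. Leave in place.
- flange: Loose steel pipe flange, 90 mm across, 42 mm tall, on the bench at the gauge end; origin at its foot. Leave in place.
- tee: Loose copper pipe tee, 70 mm long, 52 mm tall, on the bench beyond the other end; origin at its foot. Leave in place.
- grease_jar: Loose white jar, 64 mm across, 75 mm tall, on the bench behind the console; origin at its foot. Leave in place.
- wrench: Loose steel wrench, 190 mm long, flat on the bench before the console. Leave in place.
- spare_gauge: Loose dial gauge, 68 mm across, 28 mm tall, face up on the bench behind the console; origin at its foot. Leave in place.

How it is judged:
By the outcome, as a careful person would: the job done as asked, in the order asked, and still so for the second after the job is handed in, with the robot touching nothing.
It also fails if it takes over 54 s, if anything falls off the work surface, if the arm or the gripper's body presses on something with over 40 N, if the wrist force passes 120 N, or if a joint passes its speed limit or range.

## Working session

There is one attempt and no reset: what is moved stays moved. The work goes in short steps, each a Python script; the robot and the scene stay as the last script left them, time stands still between calls to the robot, and variables do not carry over. Pictures are saved under pics/ and viewed, and the job is handed in when it is done.

```bash
mkdir -p pics; ls; python3 - <<'E'
from cell import *
import cv2
for n in ("side","top","wrist"):
    f=grab_frame(n); cv2.imwrite(f"pics/{n}0.png",f["img"][:,:,::-1])
    print(n,f["fx"],f.get("cam_to_world",f.get("T_tool_cam")).round(3).tolist() if hasattr(f.get("cam_to_world",f.get("T_tool_cam")),'round') else f.get("cam_to_world"))
    if n!="wrist":
        for k in ("console","key_a_top","key_a"):
            print(k,[(r["centre"],r["score"]) for r in tip_of(n,k)])
s=get_state();print(s["clock"],s["contact_force"],s["eef_rot"])
E
```

```text
pics
side 382.4605356996249 [[0.925, -0.217, 0.312, 0.334], [-0.38, -0.562, 0.735, -0.541], [0.016, -0.798, -0.602, 0.571], [0.0, 0.0, 0.0, 1.0]]
console [([304.0, 239.0], 0.93)]
key_a_top [([320.1, 248.8], 0.71), ([386.8, 242.6], 0.34)]
key_a [([293.9, 219.6], 0.96), ([304.8, 239.8], 0.96), ([284.4, 209.2], 0.88), ([320.9, 256.9], 0.55)]
top 420.78493577094264 [[-0.01, -0.994, 0.106, 0.489], [-1.0, 0.011, 0.005, 0.042], [-0.006, -0.106, -0.994, 0.924], [0.0, 0.0, 0.0, 1.0]]
console [([331.6, 203.0], 0.88)]
key_a_top [([389.4, 206.1], 0.86)]
key_a [([392.7, 210.3], 0.85), ([304.7, 211.4], 0.85), ([359.1, 205.2], 0.85), ([338.2, 209.2], 0.63), ([207.3, 221.1], 0.52)]
wrist 326.7262652806274 [[1.0, -0.001, 0.001, 0.0], [0.0, 0.949, 0.315, -0.081], [-0.001, -0.315, 0.949, -0.142], [0.0, 0.0, 0.0, 1.0]]
0.45 [-0.46389809  0.60762257 -0.24144412] [-2.57853548e+00  1.79443447e+00  2.04041642e-04]
```

View pics/side0.png

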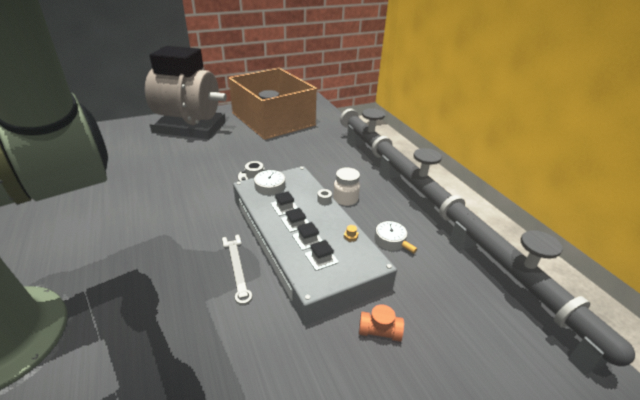

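View pics/top0.png

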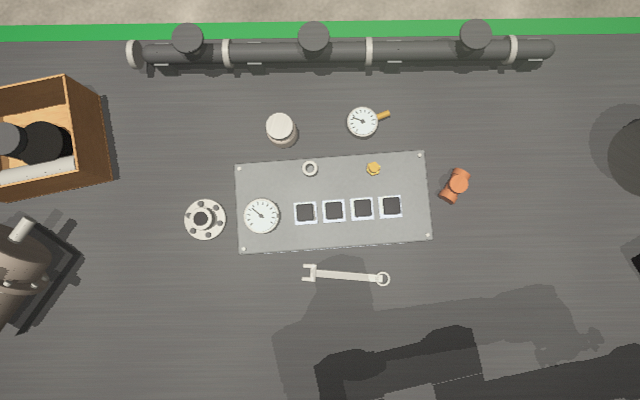

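```bash
cat > h.py <<'E'
import numpy as np
def pix2w(f,uv,z):
    T=np.array(f["cam_to_world"]);d=T[:3,:3]@np.array([(uv[0]-f["cx"])/f["fx"],(uv[1]-f["cy"])/f["fy"],1])
    o=T[:3,3];return o+d*(z-o[2])/d[2]
def w2pix(f,p):
    T=np.array(f["cam_to_world"]);c=T[:3,:3].T@(np.array(p)-T[:3,3]);return np.array([f["cx"]+f["fx"]*c[0]/c[2],f["cy"]+f["fy"]*c[1]/c[2]])
E
python3 - <<'E'
from cell import *
from h import *
import cv2
import numpy as np
f=grab_frame("top");g=f["img"]
m=silhouettes("top","console")[0]["mask"].astype(np.uint8)
m=cv2.morphologyEx(m,cv2.MORPH_CLOSE,np.ones((25,25)))
print("rect",cv2.minAreaRect(max(cv2.findContours(m,0,2)[0],key=cv2.contourArea)))
roi=np.zeros(g.shape[:2],bool);roi[185:235,285:410]=1
w=((g.min(2)>170)&roi).astype(np.uint8)
pts=[]
for c in cv2.findContours(w,0,2)[0]:
    if cv2.contourArea(c)>150:
        r=cv2.minAreaRect(c); p=pix2w(f,r[0],.063); pts.append(p[:2]); print(r,p.round(4))
b=((g.max(2)<60)&roi).astype(np.uint8)
n,l,st,ce=cv2.connectedComponentsWithStats(b)
for i in range(1,n):
    if st[i,4]>60: print("cap",st[i],ce[i],pix2w(f,ce[i],.09).round(4))
cv2.imwrite("pics/topz.png",cv2.resize(g[140:260,225:440,::-1],None,fx=3.6,fy=3.6,interpolation=2))
s=grab_frame("side")["img"]
cv2.imwrite("pics/sidez.png",cv2.resize(s[180:275,260:350,::-1],None,fx=6,fy=6,interpolation=2))
E
```

```text
rect ((331.8984375, 202.40390014648438), (92.71743774414062, 194.7292022705078), 85.68397521972656)
((346.9999694824219, 209.49998474121094), (123.99998474121094, 48.99999237060547), -0.0) [0.5489 0.0058 0.063 ]
```

```bash
python3 - <<'E'
from cell import *
import numpy as np
grab()
a=[]
for i in range(8):
    sleep(0.05);a.append(get_state()["contact_force"])
s=get_state();print(np.mean(a,0),np.std(a,0),s["clock"],s["position"],s["finger_gap"])
E
```

```text
[ 0.16540584 -0.2025831   0.02068079] [0.54830605 0.32043501 0.38361093] 1.7667 [ 0.19108184 -0.51577147  0.23128103] 0.0001803768521461559
```

View pics/topz.png

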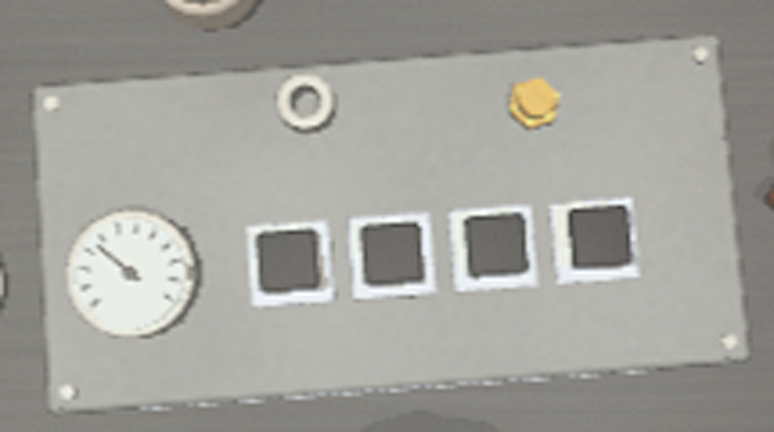

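View pics/sidez.png

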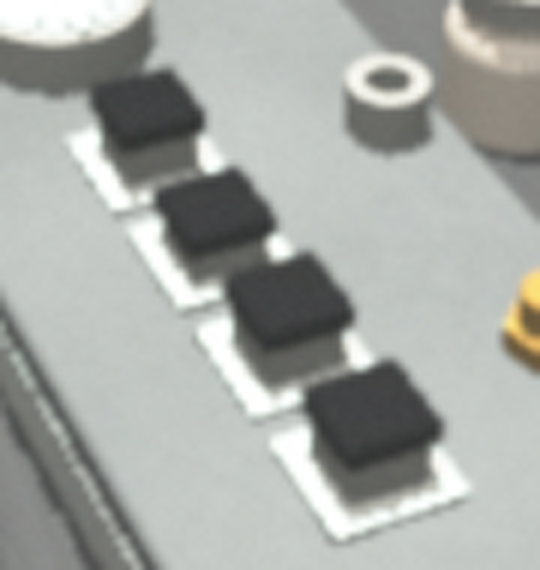

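```bash
python3 - <<'E'
from h import *
import cv2,pickle
from cell import *
f=grab_frame("top");g=f["img"]
print(g[212,290],g[212,304],g[201,304],g[225,304], g[207:215,292:318].min(2)[4])
roi=np.zeros(g.shape[:2],bool);roi[185:235,285:410]=1
for name,mk,z in (("cap",g.max(2)<70,.09),("plate",g.min(2)>190,.063)):
    n,l,st,ce=cv2.connectedComponentsWithStats((mk&roi).astype(np.uint8))
    for i in range(1,n):
        if st[i,4]>40: c=(st[i,0]+st[i,2]/2-.5,st[i,1]+st[i,3]/2-.5);print(name,st[i],ce[i].round(1),pix2w(f,ce[i],z).round(4))
E
```

```text
[183 183 176] [114 112 107] [188 189 183] [180 181 173] [175 185 222 225 167  91 105 106 105 107 103 105 106 105 106 106 106 107
 106 106  88 146 171 218 203 165]
plate [377 195  26  24 195] [386.5 207.7] [ 0.5516 -0.0752  0.063 ]
plate [349 197  26  24 242] [360.7 209.5] [ 0.5485 -0.0221  0.063 ]
plate [322 199  25  24 235] [333.6 210.8] [0.5466 0.0333 0.063 ]
plate [293 201  25  24 218] [304.9 213.2] [0.5422 0.0922 0.063 ]
```

```bash
python3 - <<'E'
from h import *
import cv2,json
from cell import *
f=grab_frame("top");g=f["img"]
roi=np.zeros(g.shape[:2],bool);roi[195:230,290:405]=1
obs=[];mod=[]
ys=[.057,-.001,-.059,-.117]
n,l,st,ce=cv2.connectedComponentsWithStats(((g.max(2)<130)&roi).astype(np.uint8))
cs=sorted([tuple(ce[i]) for i in range(1,n) if st[i,4]>100]);print(cs,st[:,4])
for y,c in zip(ys,cs): obs.append(pix2w(f,c,.089)[:2]);mod.append([-.02,y])
for y,c in zip(ys,[(305,212.7),(334,210.5),(361.5,208.5),(389.5,206.5)]): obs.append(pix2w(f,c,.063)[:2]);mod.append([-.02,y])
for m,c in (([.095,.2],(36,88)),([.095,-.2],(717,37)),([-.095,-.2],(747,357)),([-.095,.2],(50,410))):
    obs.append(pix2w(f,(c[0]/3.6+225-.36,c[1]/3.6+140-.36),.06)[:2]);mod.append(m)
obs=np.array(obs);mod=np.array(mod)
def fit(o,m):
    oc,mc=o.mean(0),m.mean(0);U,_,Vt=np.linalg.svd((m-mc).T@(o-oc));R=(U@Vt).T
    return R,oc-R@mc
for sl in (slice(0,4),slice(4,8),slice(8,12),slice(0,12)):
    R,t=fit(obs[sl],mod[sl]);print(np.arctan2(R[1,0],R[0,0]),t,((mod@R.T+t-obs)*1000).round(1).tolist())
K=[(R@np.array([-.02,y])+t).tolist() for y in ys];print(K)
json.dump(dict(yaw=float(np.arctan2(R[1,0],R[0,0])),K=K),open("fit.json","w"))
s=grab_frame("side")
im=s["img"].copy()
for k in K:
    for h,col in ((.09,(255,0,0)),(.085,(0,255,0))):
        for dx in(-.017,.017):
            for dy in (-.017,.017):
                d=R@[dx,dy];p=w2pix(s,[k[0]+d[0],k[1]+d[1],h]);print(p.round(1),end=" ")
    print()
E
```

```text
[(np.float64(304.57414448669203), np.float64(211.89733840304183)), (np.float64(333.52851711026614), np.float64(209.97718631178708)), (np.float64(362.38257575757575), np.float64(207.53787878787878)), (np.float64(391.1977186311787), np.float64(205.2471482889734))] [254946    263    264    263    263      1]
0.06658628142316714 [0.56671388 0.03631171] [[-0.3, 0.6], [0.4, 0.3], [0.0, -0.2], [-0.1, -0.7], [-0.3, -0.1], [-0.3, 1.5], [0.0, 0.0], [0.4, -0.4], [1.7, 3.9], [3.0, -0.6], [-2.2, -2.7], [-3.1, 1.6]]
0.06236286079464798 [0.56689968 0.03597912] [[0.1, 0.3], [0.5, 0.0], [-0.1, -0.4], [-0.4, -1.0], [0.1, -0.3], [-0.2, 1.3], [-0.0, -0.2], [0.1, -0.7], [2.8, 3.2], [2.4, -1.4], [-2.8, -2.7], [-2.1, 1.7]]
0.06305367541113781 [0.56685116 0.03575943] [[0.0, 0.1], [0.5, -0.2], [-0.1, -0.7], [-0.4, -1.2], [0.0, -0.6], [-0.2, 1.0], [-0.0, -0.5], [0.1, -0.9], [2.6, 3.1], [2.4, -1.5], [-2.7, -2.9], [-2.3, 1.4]]
0.06318416625068154 [0.56684845 0.03600128] [[0.0, 0.3], [0.5, 0.0], [-0.1, -0.4], [-0.3, -1.0], [-0.0, -0.3], [-0.2, 1.3], [-0.0, -0.2], [0.1, -0.7], [2.5, 3.3], [2.5, -1.3], [-2.7, -2.7], [-2.3, 1.6]]
[[0.5432892598541078, 0.09162469162571518], [0.5469515036025843, 0.033740428041155825], [0.5506137473510607, -0.024143835543403533], [0.5542759910995372, -0.08202809912796291]]
[279.1 202.6] [273.1 194.1] [293.9 198.6] [287.5 190.3] [279.1 204.5] [273.2 195.9] [293.9 200.5] [287.6 192.2] 
[290.2 218.5] [283.5 209. ] [305.6 214. ] [298.6 204.8] [290.2 220.4] [283.6 210.9] [305.6 216. ] [298.6 206.7] 
[302.6 236.2] [295.2 225.6] [318.7 231.2] [310.9 220.9] [302.6 238.2] [295.2 227.6] [318.6 233.2] [310.8 222.9] 
[316.5 256.1] [308.2 244.1] [333.3 250.4] [324.5 238.9] [316.5 258.1] [308.1 246.1] [333.2 252.4] [324.4 240.9]
```

```bash
cat >> h.py <<'E'
import json
from cell import *
from scipy.spatial.transform import Rotation as Ro
F=json.load(open("fit.json"))
def rots():
    out=[]
    for k in range(4):
        a=F["yaw"]+k*np.pi/2;x=np.array([np.cos(a),np.sin(a),0]);z=np.array([0,0,-1.]);out.append(Ro.from_matrix(np.column_stack([x,np.cross(z,x),z])).as_rotvec())
    return out
def fz(n=6):
    a=[]
    for i in range(n): a.append(get_state()["contact_force"]); sleep(.02)
    return np.mean(a,0)
def touch(xy,zmax,zmin,th=2.0,v=.012):
    """descend until mean force >=1.2 N"""
    b=fz();log=[]
    for i in range(5):
        hit=move_l([xy[0],xy[1],zmin],velocity=v,until_force=th)
        d=fz(4)-b;s=get_state();log.append((hit,round(s["position"][2],5),d.round(2).tolist()))
        if not hit or d[2]>1.2: break
    return log
E
python3 - <<'E'
from h import *
q0=np.array(get_state()["q"]);k=F["K"][0]
best=None
for r in rots():
    q=ik([k[0],k[1],.13],r)
    if q is not None:
        c=np.abs(np.array(q)-q0).max();print(c,np.round(q,2))
        if best is None or c<best[0]: best=(c,r)
r=best[1];F["rot"]=list(r);json.dump(F,open("fit.json","w"))
movep([k[0],k[1],.13],r)
move_l([k[0],k[1],.1],velocity=.1)
sleep(.2)
print(get_state()["clock"])
print(touch(k,.1,.0865))
move_l([k[0],k[1],.11],velocity=.08)
s=get_state();print(s["clock"],s["position"])
E
```

```text
1.3833031282253097 [ 0.03  0.42 -0.34  0.82  0.    1.54]
1.466694506555755 [ 0.03  0.42 -0.34  0.82  0.   -0.03]
3.0374908333506516 [ 0.03  0.42 -0.34  0.82  0.   -1.6 ]
1.6748981470340385 [ 0.03  0.42 -0.34  0.82 -0.    3.11]
5.0833
[(True, np.float64(0.08799), [0.83, 0.02, 2.14])]
6.5917 [0.54337816 0.09163565 0.11016013]
```

```bash
python3 - <<'E'
from h import *
for i in (1,2,3):
    k=F["K"][i]
    move_l([k[0],k[1],.11],velocity=.1)
    move_l([k[0],k[1],.097],velocity=.06); sleep(.2)
    b=touch(k,.1,.0865); print(i,b)
    if not b[-1][0]:
        print("  latched?",b, touch(k,.1,.0815))
    move_l([k[0],k[1],.11],velocity=.08)
    print(get_state()["clock"])
f=grab_frame("wrist");import cv2;cv2.imwrite("pics/w1.png",f["img"][:,:,::-1])
s=grab_frame("side")["img"];cv2.imwrite("pics/s1.png",s[:,:,::-1])
E
```

```text
1 [(False, np.float64(0.08661), [-0.16, 0.1, 0.4])]
  latched? [(False, np.float64(0.08661), [-0.16, 0.1, 0.4])] [(True, np.float64(0.08291), [0.74, -0.35, 3.68])]
10.1
2 [(True, np.float64(0.08789), [0.9, 0.02, 2.79])]
12.7083
3 [(True, np.float64(0.0879), [-0.1, -0.58, 2.45])]
15.3167
```

```bash
python3 - <<'E'
from h import *
k=F["K"][1]
move_l([k[0],k[1],.11],velocity=.1)
move_l([k[0],k[1],.09],velocity=.05); sleep(.2)
b=fz()
for z in (.0745,.0733,.0727):
    h=move_l([k[0],k[1],z],velocity=.02,until_force=14); sleep(.15)
    d=fz()-b;s=get_state();print(h,s["position"].round(5) if hasattr(s["position"],"round") else s["position"],d.round(2),s["clock"])
    if h or d[2]>11.3: break
sleep(.3)
move_l([k[0],k[1],.13],velocity=.06)
move_l([k[0]-.1,k[1]-.1,.25],velocity=.25)
sleep(.3)
import cv2
s=grab_frame("side")["img"];cv2.imwrite("pics/s2.png",cv2.resize(s[180:275,260:350,::-1],None,fx=6,fy=6,interpolation=2))
s=grab_frame("top")["img"];cv2.imwrite("pics/t2.png",s[:,:,::-1])
print(get_state()["clock"],fz())
E
```

```text
False [0.54728 0.03376 0.07534] [-2.47 -0.05  9.13] 18.75
False [0.54732 0.03373 0.07427] [-2.37  0.1  10.22] 19.25
False [0.54734 0.03373 0.07375] [-2.88  0.47 11.26] 19.75
22.45 [-0.00287392  0.11089294  0.22575218]
```

View pics/s2.png

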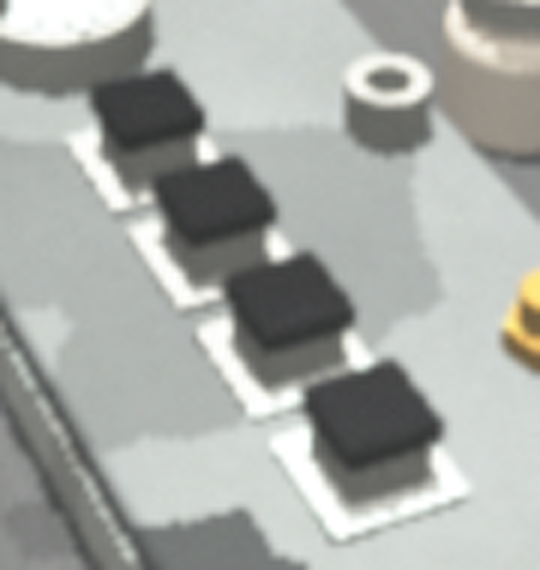

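View pics/t2.png

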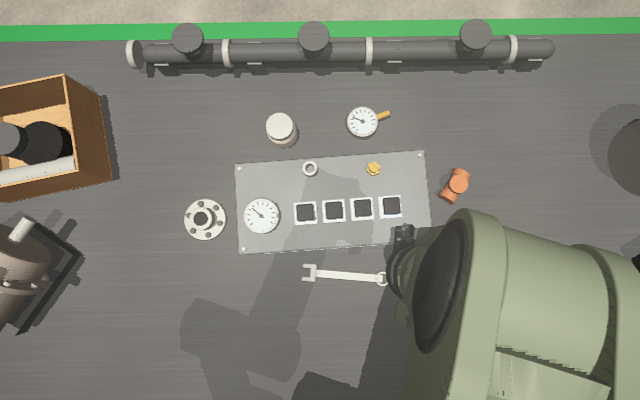

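The second cap's top edge in the side crop rose from row 170 to about row 157, roughly 2 px or 5 mm. The other three caps and the loose parts look unchanged. I'll check the frame taken between the taps and the press, then hand in.

```bash
python3 - <<'E'
import cv2
a=cv2.imread("pics/s1.png");cv2.imwrite("pics/s1z.png",cv2.resize(a[180:275,260:350],None,fx=6,fy=6,interpolation=2))
E
```

```text
(no output)
```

View pics/s1z.png

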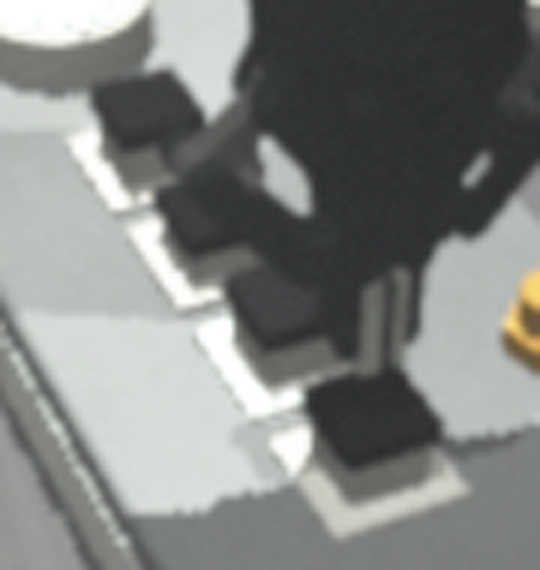

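```bash
python3 -c "
from cell import *
sign_off()"
```

```text
the job is handed in; nothing more can be done
```

I tapped the four keys in order from the gauge end with the shut fingertips, then pressed the latched key home and let it go. By the last side picture all four now stand up level. I handed the job in at about 22.5 s on the robot's clock.

- **Taps:** The three up keys read 2.1, 2.8 and 2.5 N. The second key met the finger about 5 mm lower, which showed it was the latched one. Its tap read 3.7 N, above the 3 N light-touch figure but under the 4 N at which a latched stem moves. Its depth suggests about 2.4 N, so the two measures disagree. In the picture taken between the taps and the press it still looks latched, though the gripper partly hides it.
- **Press:** The second key took 11.3 N at about 11 mm below first touch, then was released.
- **Last check:** In the side picture its cap rose about 2 px, roughly 5 mm. The other keys and the loose parts look unmoved. The arm was clear and touching nothing.

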